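Roll the casting ring up into its bay and close the keeper

TASK

With the fingertips only, gently push the steel casting ring up the sloped gutter, over the small ridge and into the bay against the end stop, so that it does not roll back; do not grip or lift it. Then push the orange keeper bar round until it is fully closed across the gutter behind the ring. Leave the other things on the bench where they stand.

Things in the scene. Friction and masses are not known exactly. Their poses are not given: they have to be found in the camera images.
- casting_ring: the casting ring: plaster-filled steel cylinder, 40 mm diameter, 40 mm long, 0.09 to 0.18 kg, smooth (friction about 0.25). It lies crosswise in the gutter and rolls along it; at the start it rests against the lip at the downhill end. Origin: middle of its axis, 20 mm above the gutter's floor; own y = its axis.
- channel: the sloped aluminium gutter, fixed on a grey stand, 212 mm long, floor climbing 7 degrees. Origin: middle of its floor, 27 mm above the bench; +x uphill along the floor, +y left looking uphill, z square to the floor. Floor 44 mm wide between 4 mm side walls that rise 9 mm above it; fingertips 12 mm or more above the floor clear walls and lip and push the ring near mid-height.
- lip (a point): middle of the inner face of the lip across the downhill end, at floor level: x = -100, y = 0, z = 0 mm in the channel's frame. The lip rises 9 mm above the floor; the ring resting against it has its axis at about x = -83 mm.
- ridge (a point): top of the round steel ridge across the floor, 3 mm proud: x = 66, y = 0, z = 3 mm in the channel's frame. Once the ring's axis is past it, the ring drops into the bay between ridge and end stop and stays; short of it, it rolls back down to the lip.
- seat (a point): where the middle of the ring's axis lies when the ring rests in the bay against the end stop: x = 80, y = 0, z = 20 mm in the channel's frame. The end stop's face is at x = 100 mm, 30 mm high.
- keeper (a joint): orange keeper bar on a pivot at the gutter's left side (looking uphill), rad. 0 = closed squarely across the gutter just downhill of the bay, at its limit; 1.57 = pointing downhill; larger = further outward (starts 1.85 to 2.3, limit 2.5). At q the bar points from its pivot along (-sin q, -cos q) in the channel's x, y. Light friction, 0.04 N m, holds it where it is left.
- keeper_pivot (a point): the keeper's pivot axis at the bar's mid-height: x = 51.5, y = 31, z = 22 mm in the channel's frame; it turns about the channel's z. The bar reaches 63 mm from the pivot, is 9 mm thick and 12 mm tall, 16 to 28 mm above the gutter's floor; the pivot pin's top is 34 mm above the floor.
- wax_tin_3: bystander, loose, to be left alone: wax tin, white with a red lid, 50 mm across, 22 mm high. Origin: centre of its underside.
- arch_model_3: bystander, loose, to be left alone: dental arch model on a blue-grey base, 59 x 62 x 31 mm. Origin: centre of its underside.
- polish_wheel_1: bystander, loose, to be left alone: brown polishing wheel lying flat, 40 mm across, 10 mm high. Origin: centre of its underside.
- bottle_2: bystander, loose, to be left alone: bottle with a blue cap, 38 mm across, 86 mm high. Origin: centre of its underside.

How it is judged (in metres and radians):
On the way, in this order (a step that is already met when the one before it is completed fails the run):
1. the casting ring rests in the bay by the end stop, while the keeper is still open (x of casting_ring in the frame of channel between 0.073 and 0.086 m and y of casting_ring in the frame of channel between -0.006 and 0.006 m and z of casting_ring in the frame of channel between 0.016 and 0.0235 m and value of joint keeper above 0.5 rad), for 0.2 s.
2. the keeper is closed across the gutter behind the ring (x of casting_ring in the frame of channel between 0.073 and 0.086 m and y of casting_ring in the frame of channel between -0.006 and 0.006 m and z of casting_ring in the frame of channel between 0.016 and 0.0235 m and value of joint keeper below 0.12 rad), for 0.2 s.
At the end, for the whole second after the job is handed in: The ring lies still and crosswise in the bay (its middle 73 to 86 mm uphill of the gutter's middle, within 6 mm of the centre line, on the floor) and the keeper is within 0.12 rad of fully closed (all of step 2 and angle between the y axis of casting_ring and the y axis of channel, either way round below 0.2 rad and linear speed of casting_ring below 0.02 m/s); the robot touches nothing.
It fails at once if the ring is lifted more than about 10 mm off the gutter's floor (z of casting_ring in the frame of channel above 0.03 m).
It fails at once if the ring leaves the gutter (y of casting_ring in the frame of channel above 0.015 m or y of casting_ring in the frame of channel below -0.015 m or x of casting_ring in the frame of channel below -0.11 m or z of casting_ring in the frame of channel below 0.005 m).
It fails at once if the ring is shoved or squeezed with more than 40 N (contact force between the fingers and casting_ring above 40 N).
It fails at once if a bystander is moved by more than 15 mm (distance of any of wax_tin_3, arch_model_3, polish_wheel_1, bottle_2 from where it was at the start of the episode above 0.015 m).
It also fails if it takes over 56 s, if anything falls off the work surface, if the arm or the gripper's body presses on something with over 40 N, if the wrist force passes 120 N, or if a joint passes its speed limit or range.

ROBOT

A 7-joint arm with a two-finger parallel gripper is mounted at the origin on a cart in front of the work surface, level with it; the furniture and walls round the work are solid. World frame = base frame: x ahead of the robot, y to its left, z up, the work surface at z = 0. Lengths are in mm, angles in rad, forces in N, time in s.
With the tool pointing down it reaches from about 400 to 875 mm from the base axis. Payload 4.4 kg.
Tool frame: the origin (TCP) lies at the very end of the fingers, on their centre line; the grasp point (between the pads) lies 19 mm behind it; y points along the fingers, z is the direction in which the jaws open and shut, and the axes are right-handed (so a half turn about y gives the same grasp; the last joint's range is limited). The gripper opens to 85 mm and grips with 20 to 120 N. Pads are 22 mm wide; open, the fingers measure 114 mm over their backs; the gripper's body (76 mm by 85 mm) begins 54 mm behind the grasp point. The pads swing forward as they close: fully open they stand 13 mm farther back than shut.
Start: joints at [-1.247, 0.628, 0.038, 1.517, -0.027, 0.996, -0.02], TCP at [246.98, 601.264, 231.313] pointing down, gripper open.
Joint ranges: [-3.06, 3.06], [-0.37, 2.12], [-1.25, 1.32], [0.18, 2.47], [-1.1, 4.24], [0.23, 1.98], [-2.94, 2.94]. Speed limits (rad/s): [2.57, 2.57, 3.14, 3.14, 3.14, 3.14, 3.14].

INTERFACE

Orientations are given as [roll, pitch, yaw] about the fixed x, y, z axes, in that order (R = Rz(yaw) Ry(pitch) Rx(roll)).
In Python, from cell import ctrl, imaging, finish_job gives the robot as it stands.
- The arm moves only by the shell command python3 -m inch 'ROWS'. ROWS is JSON, one flat list of numbers, 7 for each row, row after row: the opening, from 0 (shut) to 1 (fully open), then the shift along the tool's x, y, z in cm, then the turn, a rotation vector about the tool's x, y, z in degrees. A call has 1 to 12 rows; each row is the pose to reach, as a shift and turn from the pose commanded when the call began, along the tool's axes at that moment; what a row does not reach only later rows make up. A row lasts 1/10 s, in which the tool goes at most 50 mm and 8.59 degrees, less where a joint would pass 70% of its speed; a pose out of reach is approached as far as the arm can. A call with a gripper value outside its range is refused whole. The fingers move at their own pace and stop on an object; the grip force is fixed at half the most. Time passes only in rows, so rows that repeat a pose let the fingers close. It gives the time, the measured TCP pose, the force and the opening at its end, in the units of the state.
- ctrl.read_state(): the state, without advancing time (a new reading comes with each control period).
- imaging.get_image(name): name is "scene" or "top"; returns a dict with "img" (420x560x3 uint8, red, green, blue), "fx", "fy", "cx", "cy" (pixels), "R" (3x3) and "t" (3): a world point X has camera coordinates R X + t. Camera axes: x right, y down, z forward; pixel columns grow to the right and rows downward; lengths in mm; the calibration is good to about 2 mm. A picture is of the moment at which its call begins. There is no depth.
- finish_job(): hands the job in, once; it reports no verdict.
The state is a dict: "clock": time; "qpos": joint angles; "qd": joint speeds; "tau": joint torques, N m; "eef_pos": TCP position; "tool_rot": TCP orientation; "force": force on the tool from outside, world axes, zero at the start; "torque": the same for the moment, N m; "width": finger opening in mm.
Only numpy, scipy, OpenCV 4.12 (cv2) and the standard library are available. Lean on these libraries where they do the work, as an engineer would, in place of code of your own. Each camera call takes 0.05 s, during which the arm holds its last target.

## Working session

There is one attempt and no reset: what is moved stays moved. The work goes in short steps, Python scripts to look and compute and a shell command to move; the robot and the scene stay as the last step left them, time stands still between calls to the robot, and variables do not carry over. Pictures are saved under pics/ and viewed, and the job is handed in when it is done.

```bash
ls; mkdir -p pics; python3 - <<'E'
from cell import ctrl, imaging
import cv2,json
print(ctrl.read_state())
for n in ["scene","top"]:
    d=imaging.get_image(n); cv2.imwrite(f"pics/{n}0.png",d["img"][:,:,::-1])
    print(n,{k:(v.tolist() if hasattr(v,'tolist') else v) for k,v in d.items() if k!="img"})
E
```

```text
pics
{'clock': 0.0, 'qpos': array([-1.24678583,  0.62935197,  0.03846061,  1.51837109, -0.02701301,
        0.99630871, -0.02002824]), 'qd': array([-0.00067666,  0.00074742, -0.00039606,  0.0008601 , -0.00058604,
        0.00045705,  0.00031885]), 'tau': array([ 2.11647844e-04, -5.63405299e+01,  1.22656245e+00, -1.93439591e+01,
        1.10959826e-02,  1.05258744e-02,  1.69453887e-05]), 'eef_pos': array([246.74870501, 600.66208555, 230.38465952]), 'tool_rot': array([-1.57271676e+00, -2.59562393e-05, -3.89860959e-01]), 'force': array([0.78553294, 0.08294853, 0.69296922]), 'torque': array([ 0.02299702, -0.03368821,  0.01190847]), 'width': 85.38908074127258}
scene {'fx': 477.95747706877506, 'fy': 477.95747706877506, 'cx': 274.0053104928712, 'cy': 205.4893291713501, 'R': [[0.5598875570060633, -0.8282202195083325, -0.024024810245900585], [-0.4925058163029413, -0.30934314516294004, -0.8134770060969598], [0.6663061941911957, 0.4672880124059139, -0.5811006531094032]], 't': [-456.8826040489251, 298.44992744323605, 640.9464187538073]}
top {'fx': 428.9058724706012, 'fy': 428.9058724706012, 'cx': 276.65193190155316, 'cy': 206.28491010583878, 'R': [[-0.005771868319512021, -0.9994091808256017, 0.033881777072663787], [-0.9976793054868234, 0.00345654104280374, -0.06800040975868586], [0.06784312005967873, -0.03419563722931457, -0.9971098081229816]], 't': [-161.59408612280646, 565.9959160653517, 883.8883314116347]}
```

View pics/scene0.png

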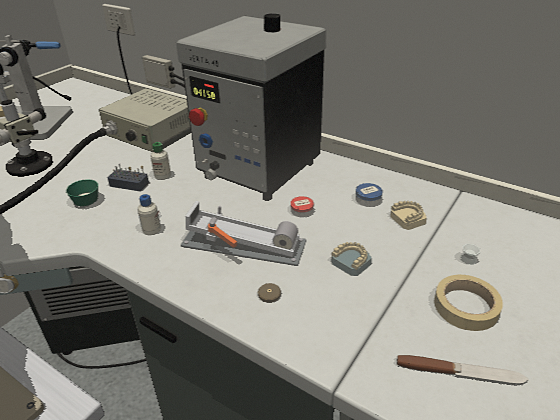

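View pics/top0.png

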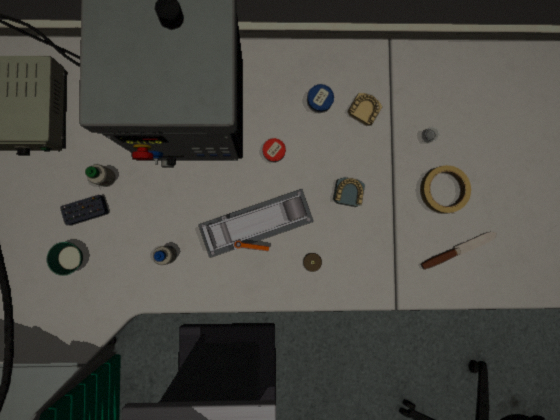

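The scene view shows the gutter at about (245,235), with the ring at its lower right end (287,235) and the keeper at (222,233). In the top view the gutter runs from (207,240) uphill to (305,205) downhill, and the keeper is at (252,245). I'll zoom in to measure.

```bash
python3 - <<'E'
import cv2
a=cv2.imread("pics/top0.png")[180:270,190:325]; cv2.imwrite("pics/topz.png",cv2.resize(a,None,fx=5.9,fy=5.9,interpolation=cv2.INTER_CUBIC))
a=cv2.imread("pics/scene0.png")[190:275,170:315]; cv2.imwrite("pics/scz.png",cv2.resize(a,None,fx=5.5,fy=5.5,interpolation=cv2.INTER_CUBIC))
E
```

```text
(no output)
```

View pics/topz.png

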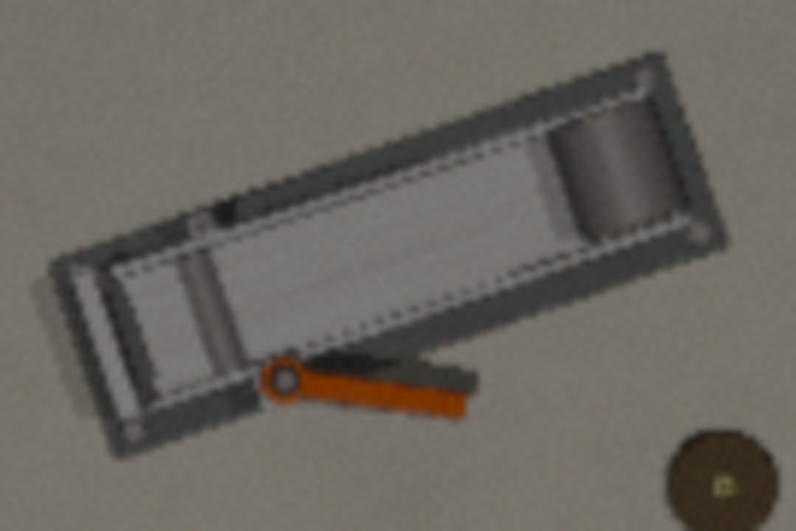

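View pics/scz.png

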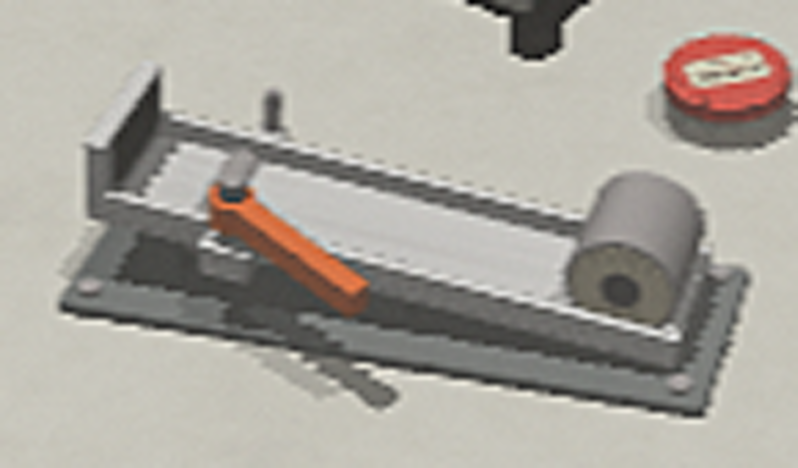

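```bash
cat > h.py <<'E'
import numpy as np, pickle,os
from scipy.optimize import least_squares
CAM=dict(scene=dict(f=477.95747706877506,c=(274.0053104928712,205.4893291713501),R=np.array([[0.5598875570060633, -0.8282202195083325, -0.024024810245900585], [-0.4925058163029413, -0.30934314516294004, -0.8134770060969598], [0.6663061941911957, 0.4672880124059139, -0.5811006531094032]]),t=np.array([-456.8826040489251, 298.44992744323605, 640.9464187538073])),
top=dict(f=428.9058724706012,c=(276.65193190155316,206.28491010583878),R=np.array([[-0.005771868319512021, -0.9994091808256017, 0.033881777072663787], [-0.9976793054868234, 0.00345654104280374, -0.06800040975868586], [0.06784312005967873, -0.03419563722931457, -0.9971098081229816]]),t=np.array([-161.59408612280646, 565.9959160653517, 883.8883314116347])))
def ray(n,u,v,z):
    c=CAM[n]; d=c['R'].T@np.array([(u-c['c'][0])/c['f'],(v-c['c'][1])/c['f'],1]); o=-c['R'].T@c['t']
    return o+d*(z-o[2])/d[2]
def proj(n,X):
    c=CAM[n]; p=c['R']@np.asarray(X)+c['t']; return c['f']*p[:2]/p[2]+np.array(c['c'])
s7,c7=np.sin(np.radians(7)),np.cos(np.radians(7))
def c2w(P,pose):
    x,y,z=P; X,Y,a=pose
    u=x*c7-z*s7; w=x*s7+z*c7
    return np.array([X+np.cos(a)*u-np.sin(a)*y,Y+np.sin(a)*u+np.cos(a)*y,27+w])
E
python3 - <<'E'
from h import *
T=lambda u,v:(190+(u+.5)/5.9-.5,180+(v+.5)/5.9-.5)
S=lambda u,v:(170+(u+.5)/5.5-.5,190+(v+.5)/5.5-.5)
obs=[('top',T(285,379),(51.5,31,34)),('top',T(212,312),(66,0,3)),('top',T(107,342),(102,0,30)),
('scene',S(240,157),(51.5,31,34)),('scene',S(622,288),(-83,20,20)),('scene',S(160,68),(100,-26,30)),('scene',S(107,142),(100,26,30))]
for n,p,P in obs:
    z=c2w(P,(0,0,0))[2]; print(n,P,ray(n,*p,z).round(1))
f=lambda q:np.concatenate([(ray(n,*p,c2w(P,q)[2])-c2w(P,q))[:2] for n,p,P in obs])
r=least_squares(f,[600,0,1.9],loss='soft_l1'); print(r.x, f(r.x).reshape(-1,2).round(1))
q=r.x
# ring and tip of keeper
for u,v in [(467,405)]:
    tip=ray('top',*T(u,v),27+6+22+6); 
    piv=c2w((51.5,31,28),q); d=(tip-piv)[:2]; a=q[2]; dx=np.cos(a)*d[0]+np.sin(a)*d[1]; dy=-np.sin(a)*d[0]+np.cos(a)*d[1]
    print('tip',dx,dy,np.arctan2(-dx,-dy))
for n,P in [('lip',(-100,0,0)),('ring',(-83,0,20)),('ridge',(66,0,3)),('seat',(80,0,20)),('piv',(51.5,31,28))]: print(n,c2w(P,q).round(1))
for P in [(-83,0,40),(66,22,3),(66,-22,3),(-100,-26,9),(-100,26,9)]:
    p=proj('top',c2w(P,q)); print(P,((p-[190,180])*5.9).round())
# bystanders
for nm,p,z in [('tin',(274,150),22),('wheel',(312,262),10),('arch',(349,192),25),('bottle',(162,256),86),('green',(95,175),70)]: print(nm,ray('top',*p,z).round(0))
E
```

```text
top (51.5, 31, 34) [487.6 -85.1  67. ]
top (66, 0, 3) [510.5 -58.1  38. ]
top (102, 0, 30) [500.4 -25.6  69.2]
scene (51.5, 31, 34) [497.3 -79.8  67. ]
scene (-83, 20, 20) [ 539.1 -207.6   36.7]
scene (100, -26, 30) [520.8 -23.3  69. ]
scene (100, 26, 30) [477.5 -37.3  69. ]
[ 531.50060226 -119.84578702    1.8904513 ] [[ 0.3 -0.1]
 [-0.5 -0.1]
 [-0.4  1.6]
 [10.   5.2]
 [-0.1 -0.9]
 [-5.4 -2.4]
 [ 0.7 -0.1]]
tip -56.28507293889887 27.881355349032038 2.030724788418696
lip [ 562.7 -214.1   14.8]
ring [ 558.2 -200.4   36.7]
ridge [511. -58.  38.]
seat [507.3 -46.8  56.6]
piv [487.1 -84.3  61.1]
(-83, 0, 40) [626. 166.]
(66, 22, 3) [229. 368.]
(66, -22, 3) [190. 248.]
(-100, -26, 9) [630.  92.]
(-100, 26, 9) [677. 229.]
tin [ 685. -159.   22.]
wheel [ 447. -239.   10.]
arch [ 595. -318.   25.]
bottle [465.  60.  86.]
green [625. 197.  70.]
```

```bash
cat >> h.py <<'E'
POSE=np.array([531.5,-119.85,1.8905])
def plan(P,ch=True,yawface=True):
    """shift (cm, tool axes) and turn about tool y (deg) from the current pose to channel point P with jaws along channel y"""
    from cell import ctrl
    from scipy.spatial.transform import Rotation as Rn
    s=ctrl.read_state(); R=Rn.from_euler('xyz',s['tool_rot']).as_matrix()
    W=c2w(P,POSE) if ch else np.array(P)
    a=POSE[2]; x=-np.array([np.cos(a),np.sin(a),0]); y=np.array([0,0,-1.]); G=np.c_[x,y,np.cross(x,y)]
    print('target',W.round(1),'now',s['eef_pos'].round(1),'shift cm',(R.T@(W-s['eef_pos'])/10).round(2),'turn',np.degrees(Rn.from_matrix(R.T@G).as_rotvec()).round(2))
def where():
    from cell import ctrl
    s=ctrl.read_state(); X,Y,a=POSE; p=s['eef_pos']-[X,Y,27]; u=np.cos(a)*p[0]+np.sin(a)*p[1]; y=-np.sin(a)*p[0]+np.cos(a)*p[1]
    f=s['force']; 
    print('t',round(s['clock'],2),'TCP in channel',np.round([u*c7+p[2]*s7,y,-u*s7+p[2]*c7],1),'F world',f.round(1),'w',round(s['width'],1))
E
python3 - <<'E'
from h import *
import cv2
im=cv2.resize(cv2.imread('pics/scene0.png')[190:275,170:315],None,fx=5.5,fy=5.5,interpolation=cv2.INTER_CUBIC)
for P in [(51.5,31,34),(66,22,3),(66,-22,3),(-83,20,20),(-83,0,40),(100,26,30),(100,-26,30),(-100,26,9),(-100,-26,9),(51.5-57,31+28,28)]:
    p=(proj('scene',c2w(P,POSE))-[170,190])*5.5+2.2; cv2.circle(im,tuple(int(v) for v in p),4,(0,255,0),-1)
cv2.imwrite('pics/ov.png',im)
plan((-132,0,90)); plan((-132,0,14))
E
```

```text
target [ 576.1 -254.6  100.2] now [246.8 600.7 230.5] shift cm [ 62.97  13.14 -66.58] turn [9.000e-02 4.934e+01 4.000e-02]
target [ 573.2 -245.8   24.8] now [246.8 600.7 230.5] shift cm [ 62.37  20.68 -65.86] turn [9.000e-02 4.934e+01 4.000e-02]
```

View pics/ov.png

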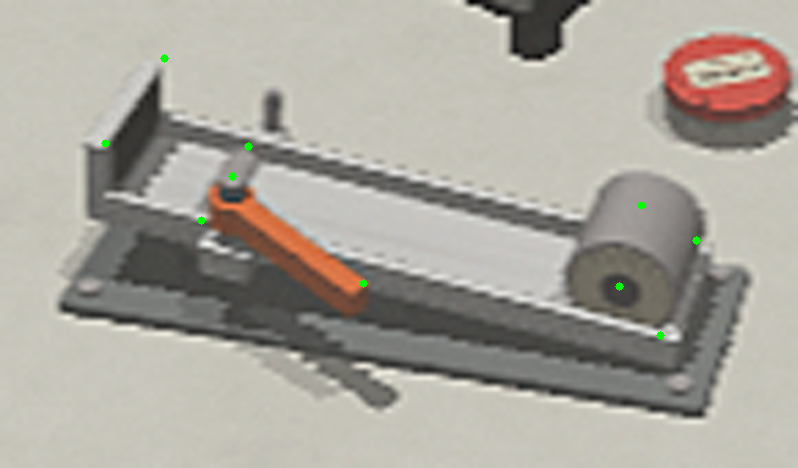

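The overlay lands on the gutter features: pin (232,178), ring face centre (620,287) and end-stop edge (105,143). The pose is good to about 2 mm, so I'm moving over the lip side now.

```bash
python3 -m inch '[0.1,3,0,-3,0,4,0, 0.1,6,0,-6.3,0,8,0, 0.1,9,0,-9.5,0,12,0, 0.1,12,0,-12.7,0,16,0, 0.1,15,0,-15.9,0,20,0, 0.1,18,0,-19,0,24,0, 0.1,21,0,-22.2,0,28,0, 0.1,24,0,-25.4,0,32,0, 0.1,27,0,-28.6,0,36,0, 0.1,30,0,-31.7,0,40,0, 0.1,33,0,-34.9,0,44,0, 0.1,36,0,-38,0,48,0]'; python3 -c "
from h import *
plan((-132,0,90))"
```

```text
clock: 1.3
eef_pos: [435.7, 111.2, 231.3]
tool_rot: [-1.571, 0.0, -1.23]
force: [0.6, 0.1, 0.3]
width: 8.3
target [ 576.1 -254.6  100.2] now [435.7 111.2 231.3] shift cm [39.18 13.1   1.02] turn [ 0.01  1.19 -0.01]
```

```bash
python3 -m inch '[0.1,4,0,0.1,0,1.2,0, 0.1,8,0,0.2,0,1.2,0, 0.1,12,0,0.3,0,1.2,0, 0.1,16,1,0.4,0,1.2,0, 0.1,20,3,0.5,0,1.2,0, 0.1,24,5,0.6,0,1.2,0, 0.1,28,7,0.7,0,1.2,0, 0.1,32,9,0.8,0,1.2,0, 0.1,36,11,0.9,0,1.2,0, 0.1,39.2,13.1,1,0,1.2,0, 0.1,39.2,13.1,1,0,1.2,0, 0.1,39.2,13.1,1,0,1.2,0]'; python3 - <<'E'
from h import *
from cell import imaging
import cv2
plan((-132,0,14)); where()
for n,(r0,r1,c0,c1) in dict(scene=(130,290,170,370),top=(170,290,190,350)).items():
    im=imaging.get_image(n)['img'][r0:r1,c0:c1,::-1]; cv2.imwrite(f'pics/{n}1.png',cv2.resize(im,None,fx=3.7,fy=3.7,interpolation=cv2.INTER_CUBIC))
E
```

```text
clock: 2.5
eef_pos: [575.9, -252.9, 99.2]
tool_rot: [-1.573, 0.002, -1.25]
force: [-0.8, 0.1, 0.8]
width: 8.4
target [ 573.2 -245.8   24.8] now [ 575.9 -252.9   99.2] shift cm [-0.74  7.44 -0.02] turn [ 0.11  0.07 -0.1 ]
t 2.5 TCP in channel [-130.4   -0.4   88.7] F world [-0.8  0.1  0.8] w 8.4
```

View pics/scene1.png

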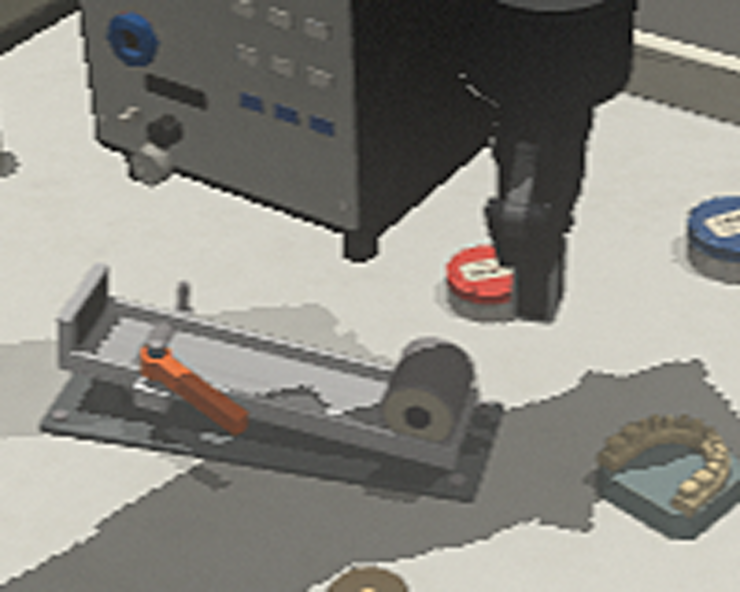

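View pics/top1.png

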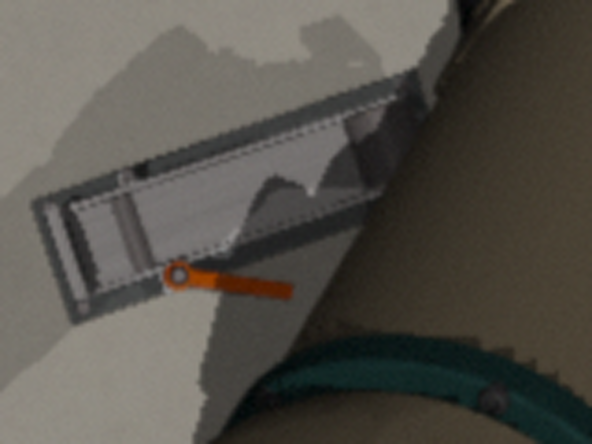

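The scene view shows the fingers hanging behind the ring at about (540,310), and the ring is still at the lip (420,400). Next I descend behind it.

```bash
python3 -m inch '[0.1,-0.3,2,0,0,0,0, 0.1,-0.5,4,0,0,0,0, 0.1,-0.7,5.5,0,0,0,0, 0.1,-0.7,6.6,0,0,0,0, 0.1,-0.7,7.4,0,0,0,0, 0.1,-0.7,7.4,0,0,0,0, 0.1,-0.7,7.4,0,0,0,0]'; python3 - <<'E'
from h import *
from cell import imaging
import cv2
where(); plan((-112,0,14)); plan((-60,0,14))
for n,(r0,r1,c0,c1) in dict(scene=(170,290,170,330)).items():
    im=imaging.get_image(n)['img'][r0:r1,c0:c1,::-1]; cv2.imwrite(f'pics/{n}2.png',cv2.resize(im,None,fx=4.6,fy=4.6,interpolation=cv2.INTER_CUBIC))
E
```

```text
clock: 3.3
eef_pos: [575.0, -246.5, 26.7]
tool_rot: [-1.57, -0.001, -1.249]
force: [-0.1, -0.3, 0.6]
width: 8.4
t 3.3 TCP in channel [-132.9   -1.5   16. ] F world [-0.1 -0.3  0.6] w 8.4
target [ 567.  -227.    27.2] now [ 575.  -246.5   26.7] shift cm [-2.1  -0.06 -0.14] turn [-0.02  0.14  0.03]
target [ 550.8 -178.    33.6] now [ 575.  -246.5   26.7] shift cm [-7.26 -0.7  -0.13] turn [-0.02  0.14  0.03]
```

View pics/scene2.png

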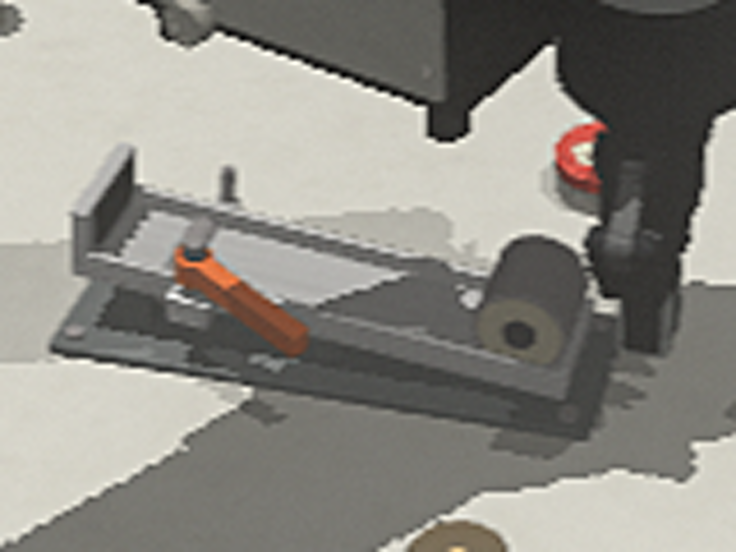

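The fingers are behind the ring and clear of it (tip about (650,340), ring (530,310)). I'll push slowly up the 7° slope.

```bash
python3 -m inch '[0.1,-0.5,0.12,-0.1,0,0,0, 0.1,-0.9,0.07,-0.14,0,0,0, 0.1,-1.2,0.03,-0.14,0,0,0, 0.1,-1.5,0,-0.14,0,0,0, 0.1,-1.8,-0.03,-0.14,0,0,0, 0.1,-2.1,-0.07,-0.14,0,0,0, 0.1,-2.4,-0.1,-0.14,0,0,0, 0.1,-2.7,-0.14,-0.14,0,0,0, 0.1,-3.0,-0.18,-0.14,0,0,0, 0.1,-3.3,-0.21,-0.14,0,0,0, 0.1,-3.6,-0.25,-0.14,0,0,0, 0.1,-3.9,-0.29,-0.14,0,0,0]'; python3 - <<'E'
from h import *
from cell import imaging
import cv2
where(); plan((-60,0,14))
for n,(r0,r1,c0,c1) in dict(scene=(170,290,170,330)).items():
    im=imaging.get_image(n)['img'][r0:r1,c0:c1,::-1]; cv2.imwrite(f'pics/{n}3.png',cv2.resize(im,None,fx=4.6,fy=4.6,interpolation=cv2.INTER_CUBIC))
E
```

```text
clock: 4.55
eef_pos: [560.9, -209.4, 29.2]
tool_rot: [-1.571, 0.0, -1.249]
force: [1.1, 0.0, -0.2]
width: 8.6
t 4.55 TCP in channel [-93.3   0.2  13.7] F world [ 1.1  0.  -0.2] w 8.6
target [ 550.8 -178.    33.6] now [ 560.9 -209.4   29.2] shift cm [-3.3  -0.44  0.03] turn [ 0.    0.15 -0.  ]
```

View pics/scene3.png

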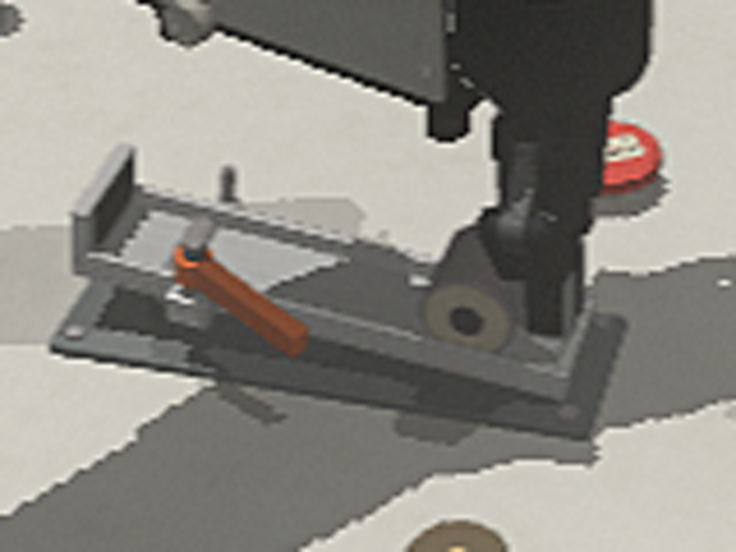

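The ring is rolling ahead of the fingers (face centre at (466,320)), with little force on the tool. I'll continue.

```bash
python3 -m inch '[0.1,-0.35,-0.04,0,0,0,0, 0.1,-0.7,-0.08,0,0,0,0, 0.1,-1.05,-0.13,0,0,0,0, 0.1,-1.4,-0.17,0,0,0,0, 0.1,-1.75,-0.21,0,0,0,0, 0.1,-2.1,-0.26,0,0,0,0, 0.1,-2.45,-0.3,0,0,0,0, 0.1,-2.8,-0.34,0,0,0,0, 0.1,-3.15,-0.39,0,0,0,0, 0.1,-3.5,-0.43,0,0,0,0, 0.1,-3.85,-0.47,0,0,0,0, 0.1,-4.2,-0.52,0,0,0,0]'; python3 -c "
from h import *
where()"
python3 -m inch '[0.1,-0.35,-0.04,0,0,0,0, 0.1,-0.7,-0.08,0,0,0,0, 0.1,-1.05,-0.13,0,0,0,0, 0.1,-1.4,-0.17,0,0,0,0, 0.1,-1.75,-0.21,0,0,0,0, 0.1,-2.1,-0.26,0,0,0,0, 0.1,-2.45,-0.3,0,0,0,0, 0.1,-2.8,-0.34,0,0,0,0, 0.1,-3.15,-0.39,0,0,0,0, 0.1,-3.5,-0.43,0,0,0,0, 0.1,-3.85,-0.47,0,0,0,0, 0.1,-4.2,-0.52,0,0,0,0]'; python3 - <<'E'
from h import *
from cell import imaging
import cv2
where(); plan((30,0,14)); plan((48,0,14))
for n,(r0,r1,c0,c1) in dict(scene=(170,290,170,330)).items():
    im=imaging.get_image(n)['img'][r0:r1,c0:c1,::-1]; cv2.imwrite(f'pics/{n}4.png',cv2.resize(im,None,fx=4.6,fy=4.6,interpolation=cv2.INTER_CUBIC))
E
```

```text
clock: 5.8
eef_pos: [547.6, -169.5, 34.4]
tool_rot: [-1.571, 0.0, -1.249]
force: [0.2, -0.7, 0.1]
width: 8.2
t 5.8 TCP in channel [-50.9   0.3  13.7] F world [ 0.2 -0.7  0.1] w 8.2
clock: 7.0
eef_pos: [534.3, -129.7, 39.6]
tool_rot: [-1.571, 0.0, -1.249]
force: [0.5, -0.4, 0.7]
width: 8.7
t 7.0 TCP in channel [-8.6  0.4 13.8] F world [ 0.5 -0.4  0.7] w 8.7
target [522.7 -93.2  44.6] now [ 534.3 -129.7   39.6] shift cm [-3.83 -0.49  0.05] turn [ 0.    0.15 -0.  ]
target [517.1 -76.2  46.7] now [ 534.3 -129.7   39.6] shift cm [-5.61 -0.71  0.06] turn [ 0.    0.15 -0.  ]
```

View pics/scene4.png

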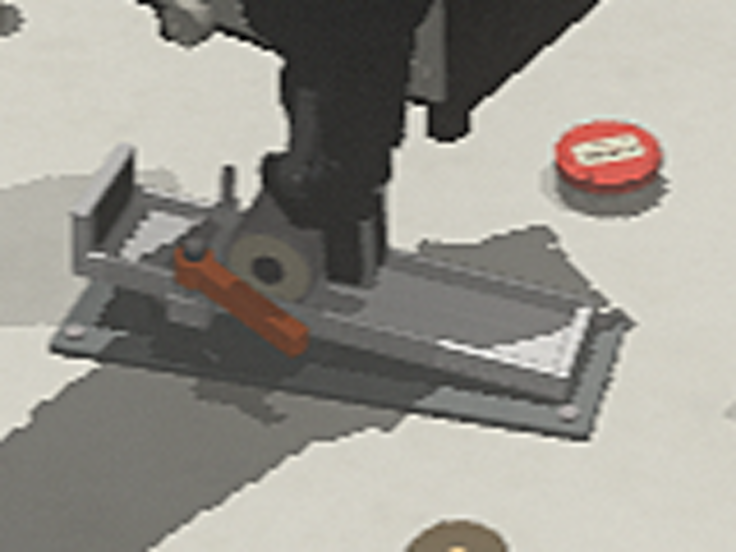

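```bash
python3 - <<'E'
from h import *
for x in (15,20,25,30): print(x,((proj('scene',c2w((x,20,20),POSE))-170)*4.6+1.8).round())
E
```

```text
15 [288. 272.]
20 [276. 269.]
25 [265. 266.]
30 [253. 263.]
```

The ring face is at (267,265), which puts the ring at x ≈ 24 mm with the TCP at -8.6, so the offset is about 32.5. The ridge crossing should come at TCP x ≈ 34.

```bash
python3 -m inch '[0.1,-0.35,-0.04,0,0,0,0, 0.1,-0.7,-0.08,0,0,0,0, 0.1,-1.05,-0.13,0,0,0,0, 0.1,-1.4,-0.17,0,0,0,0, 0.1,-1.75,-0.21,0,0,0,0, 0.1,-2.0,-0.25,0,0,0,0, 0.1,-2.25,-0.28,0,0,0,0, 0.1,-2.5,-0.31,0,0,0,0, 0.1,-2.75,-0.34,0,0,0,0, 0.1,-3.0,-0.37,0,0,0,0, 0.1,-3.25,-0.4,0,0,0,0, 0.1,-3.5,-0.43,0,0,0,0]'; python3 -c "
from h import *
where()"
python3 -m inch '[0.1,-0.2,-0.02,0,0,0,0, 0.1,-0.4,-0.05,0,0,0,0, 0.1,-0.6,-0.07,0,0,0,0, 0.1,-0.8,-0.1,0,0,0,0, 0.1,-1.0,-0.12,0,0,0,0, 0.1,-1.2,-0.15,0,0,0,0, 0.1,-1.2,-0.15,0,0,0,0, 0.1,-1.2,-0.15,0,0,0,0]'; python3 - <<'E'
from h import *
from cell import imaging
import cv2
where()
for n,(r0,r1,c0,c1) in dict(scene=(180,260,170,270)).items():
    im=imaging.get_image(n)['img'][r0:r1,c0:c1,::-1]; cv2.imwrite(f'pics/{n}5.png',cv2.resize(im,None,fx=7,fy=7,interpolation=cv2.INTER_CUBIC))
for x in (60,66,70,75,80): print(x,((proj('scene',c2w((x,20,20),POSE))-[170,180])*7+3).round())
E
```

```text
clock: 8.25
eef_pos: [524.0, -97.8, 44.2]
tool_rot: [-1.57, -0.002, -1.249]
force: [0.7, -2.0, 0.8]
width: 8.6
t 8.25 TCP in channel [25.2  0.2 14.3] F world [ 0.7 -2.   0.8] w 8.6
clock: 9.05
eef_pos: [519.4, -85.3, 45.4]
tool_rot: [-1.571, 0.0, -1.248]
force: [-0.3, 0.1, 0.5]
width: 8.8
t 9.05 TCP in channel [38.6  0.6 13.8] F world [-0.3  0.1  0.5] w 8.8
60 [281. 304.]
66 [260. 298.]
70 [247. 295.]
75 [229. 290.]
80 [212. 286.]
```

View pics/scene5.png

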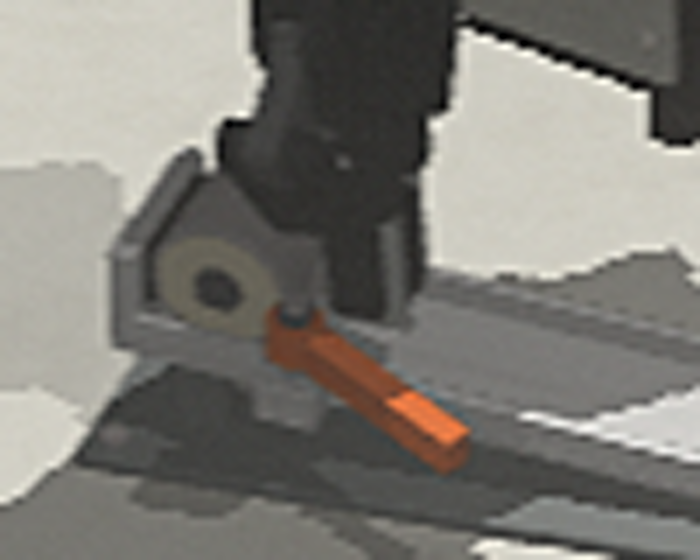

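The ring has dropped into the bay: its face centre is at (217,289), so x ≈ 79, and the fingers carry no force. I'll back off and rise, then shut the fingers and go outside the keeper.

```bash
python3 -m inch '[0.1,0.5,0,0,0,0,0, 0.1,1.2,0,0,0,0,0, 0.1,2.0,0,0,0,0,0, 0.1,2.0,-1.5,0,0,0,0, 0,2.0,-3.5,0,0,0,0, 0,2.0,-5.5,0,0,0,0, 0,2.0,-6,0,0,0,0, 0,2.0,-6,0,0,0,0]'; python3 - <<'E'
from h import *
where()
piv=np.array([51.5,31])
for q in (2.03,):
    d=np.array([-np.sin(q),-np.cos(q)]); m=np.array([np.cos(q),-np.sin(q)])
    for g in (12,0):
        C=piv+36*d-(4.5+11*abs(np.cos(q))+14.5*abs(np.sin(q))+g)*m; print(g,C.round(1)); plan((C[0],C[1],60)); plan((C[0],C[1],19))
E
```

```text
clock: 9.9
eef_pos: [526.5, -105.0, 105.9]
tool_rot: [-1.569, -0.001, -1.249]
force: [-0.1, 0.5, 0.7]
width: -0.2
t 9.9 TCP in channel [25.2  0.1 76.4] F world [-0.1  0.5  0.7] w -0.2
12 [34.5 77.8]
target [ 449.2 -118.8   90.8] now [ 526.5 -105.   105.9] shift cm [-1.14  1.51 -7.76] turn [-0.09  0.12  0.06]
target [ 447.6 -114.    50.1] now [ 526.5 -105.   105.9] shift cm [-1.64  5.57 -7.77] turn [-0.09  0.12  0.06]
0 [29.1 67. ]
target [ 461.1 -120.4   90.1] now [ 526.5 -105.   105.9] shift cm [-0.61  1.57 -6.69] turn [-0.09  0.12  0.06]
target [ 459.5 -115.6   49.4] now [ 526.5 -105.   105.9] shift cm [-1.11  5.64 -6.69] turn [-0.09  0.12  0.06]
```

```bash
python3 -m inch '[0,-0.3,0,-2.5,0,0,0, 0,-0.8,0,-5,0,0,0, 0,-1.2,0.5,-7.5,0,0,0, 0,-1.6,2,-8,0,0,0, 0,-1.6,4,-8,0,0,0, 0,-1.6,5.1,-8,0,0,0, 0,-1.6,5.5,-8,0,0,0, 0,-1.6,5.5,-8,0,0,0]'; python3 - <<'E'
from h import *
from cell import imaging
import cv2
where()
for n,(r0,r1,c0,c1) in dict(scene=(170,290,160,300),top=(170,290,180,320)).items():
    im=imaging.get_image(n)['img'][r0:r1,c0:c1,::-1]; cv2.imwrite(f'pics/{n}6.png',cv2.resize(im,None,fx=4.9,fy=4.9,interpolation=cv2.INTER_CUBIC))
E
```

```text
clock: 10.7
eef_pos: [444.6, -114.6, 49.7]
tool_rot: [-1.572, 0.001, -1.249]
force: [-0.7, -0.8, 0.1]
width: -0.3
t 10.7 TCP in channel [34.9 80.8 18.6] F world [-0.7 -0.8  0.1] w -0.3
```

View pics/scene6.png

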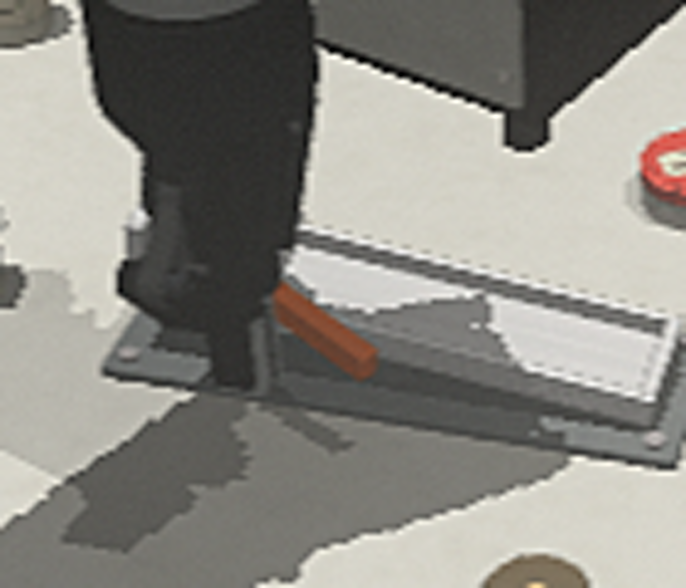

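View pics/top6.png

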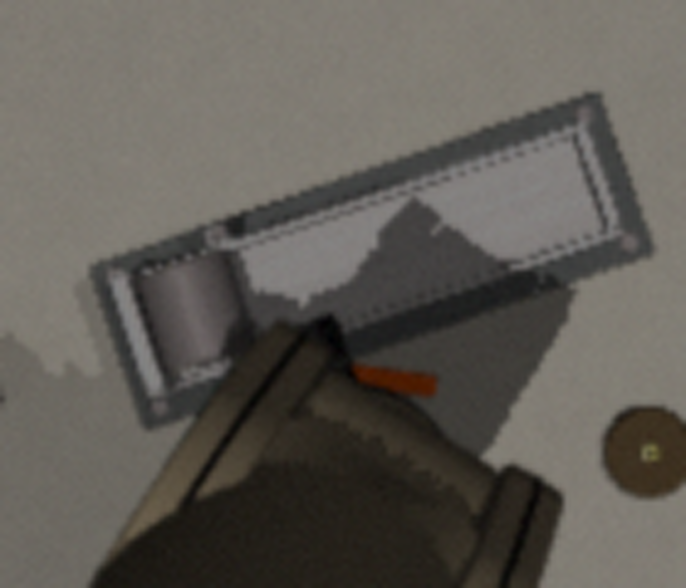

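The ring lies in the bay in the top view at (195,305). The fingers are outside the bar, clear of it, and the bar hasn't moved. Next I work out the arc.

```bash
cat > arc.py <<'E'
from h import *
from cell import ctrl
from scipy.spatial.transform import Rotation as Rn
import sys
s=ctrl.read_state(); R=Rn.from_euler('xyz',s['tool_rot']).as_matrix()
piv=np.array([51.5,31])
for q in np.linspace(float(sys.argv[1]),float(sys.argv[2]),int(sys.argv[3])):
    d=np.array([-np.sin(q),-np.cos(q)]); m=np.array([np.cos(q),-np.sin(q)])
    C=piv+36*d-(4.5+11.5*abs(np.cos(q))+14.5*abs(np.sin(q)))*m
    print(round(q,2),C.round(1),(R.T@(c2w((C[0],C[1],19),POSE)-s['eef_pos'])/10).round(2))
E
python3 arc.py 2.1 0.85 11; python3 -c "
from h import *
where()"
```

```text
2.1 [31.9 68.9] [0.27 0.08 1.14]
1.98 [27.2 65.7] [0.74 0.14 1.45]
1.85 [22.8 61.7] [1.17 0.19 1.85]
1.72 [19.1 56.9] [1.55 0.24 2.33]
1.6 [16.1 51.4] [1.85 0.27 2.88]
1.48 [13.7 47.5] [2.08 0.3  3.27]
1.35 [11.7 43.8] [2.28 0.33 3.64]
1.23 [10.2 39.5] [2.44 0.35 4.07]
1.1 [ 9.1 34.8] [2.54 0.36 4.54]
0.98 [ 8.8 29.8] [2.57 0.36 5.04]
0.85 [ 9.3 24.5] [2.53 0.36 5.57]
t 10.8 TCP in channel [34.7 80.3 19.5] F world [0.6 0.3 0.2] w -0.3
```

```bash
python3 -m inch '[0,0.2,0.08,0.7,0,0,0, 0,0.3,0.08,1.1,0,0,0, 0,0.75,0.14,1.45,0,0,0, 0,1.15,0.18,1.85,0,0,0, 0,1.55,0.22,2.3,0,0,0, 0,1.85,0.26,2.9,0,0,0, 0,2.1,0.29,3.3,0,0,0, 0,2.3,0.31,3.65,0,0,0, 0,2.45,0.33,4.1,0,0,0, 0,2.55,0.34,4.55,0,0,0, 0,2.55,0.34,5.05,0,0,0, 0,2.55,0.34,5.55,0,0,0]'; python3 - <<'E'
from h import *
from cell import imaging
import cv2
where()
for n,(r0,r1,c0,c1) in dict(scene=(170,290,160,300),top=(170,290,180,320)).items():
    im=imaging.get_image(n)['img'][r0:r1,c0:c1,::-1]; cv2.imwrite(f'pics/{n}7.png',cv2.resize(im,None,fx=4.9,fy=4.9,interpolation=cv2.INTER_CUBIC))
E
python3 arc.py 0.85 0 9
```

```text
clock: 12.0
eef_pos: [506.1, -121.2, 47.0]
tool_rot: [-1.571, -0.0, -1.249]
force: [-1.9, -0.4, 0.7]
width: 0.0
t 12.0 TCP in channel [ 9.1 24.5 19. ] F world [-1.9 -0.4  0.7] w 0.0
0.85 [ 9.3 24.5] [-0.02  0.01 -0.11]
0.74 [10.4 19.9] [-0.13 -0.    0.35]
0.64 [12.1 15.4] [-0.3  -0.02  0.81]
0.53 [14.5 11. ] [-0.53 -0.05  1.25]
0.42 [17.6  6.8] [-0.84 -0.09  1.66]
0.32 [21.3  3.1] [-1.2  -0.13  2.04]
0.21 [25.5 -0.2] [-1.62 -0.18  2.37]
0.11 [30.3 -2.9] [-2.1  -0.24  2.65]
0.0 [35.5 -5. ] [-2.61 -0.31  2.85]
```

View pics/scene7.png

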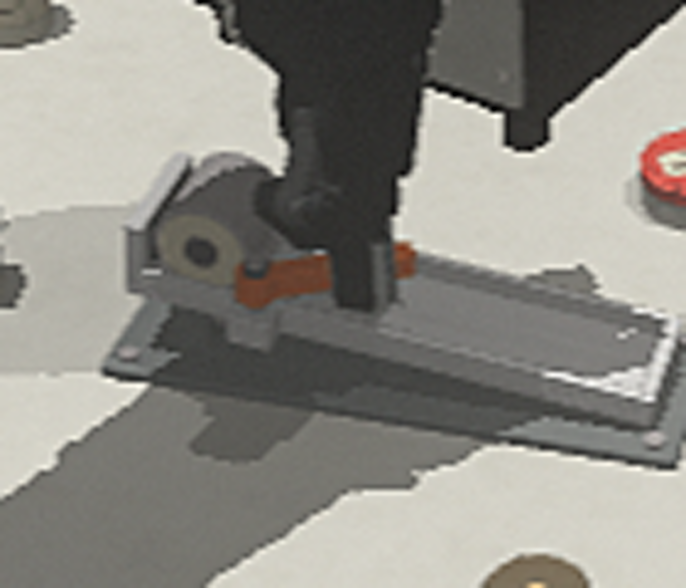

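View pics/top7.png

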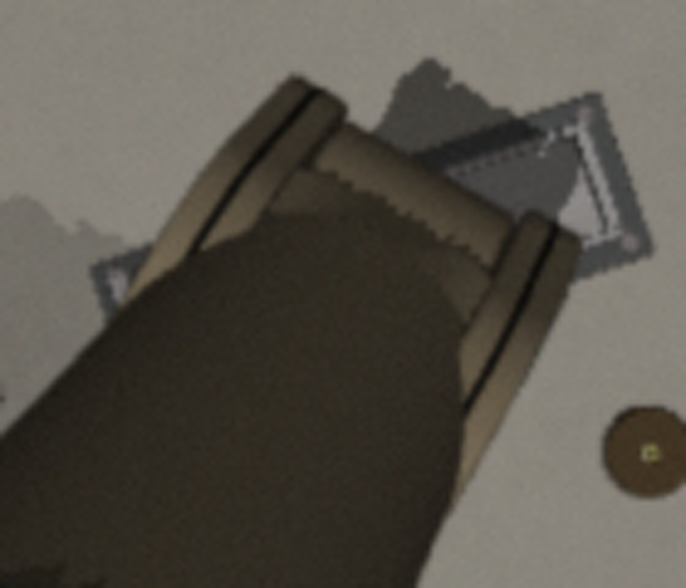

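The bar has followed the fingers round over the gutter (scene (240..410,270)) and the ring is still in place (200,250). I'll finish the arc.

```bash
python3 -m inch '[0,-0.13,0,0.35,0,0,0, 0,-0.3,-0.02,0.8,0,0,0, 0,-0.55,-0.05,1.25,0,0,0, 0,-0.85,-0.09,1.65,0,0,0, 0,-1.2,-0.13,2.05,0,0,0, 0,-1.6,-0.18,2.35,0,0,0, 0,-2.1,-0.24,2.65,0,0,0, 0,-2.4,-0.28,2.75,0,0,0, 0,-2.6,-0.3,2.8,0,0,0, 0,-2.6,-0.3,2.8,0,0,0]'; python3 - <<'E'
from h import *
from cell import imaging
import cv2
where()
im=imaging.get_image('scene')['img'][170:270,160:280,::-1]; cv2.imwrite(f'pics/scene8.png',cv2.resize(im,None,fx=6,fy=6,interpolation=cv2.INTER_CUBIC))
for P in [(51.5,31,28),(51.5,-32,28),(56,-32,28),(47,-32,28),(80,20,20)]: print(P,((proj('scene',c2w(P,POSE))-[160,170])*6+2.5).round())
E
```

```text
clock: 13.1
eef_pos: [524.3, -87.9, 50.1]
tool_rot: [-1.57, -0.001, -1.249]
force: [0.7, -1.9, -1.6]
width: -0.3
t 13.1 TCP in channel [35.2 -3.2 18.9] F world [ 0.7 -1.9 -1.6] w -0.3
(51.5, 31, 28) [314. 328.]
(51.5, -32, 28) [385. 214.]
(56, -32, 28) [372. 210.]
(47, -32, 28) [398. 217.]
(80, 20, 20) [242. 305.]
```

View pics/scene8.png

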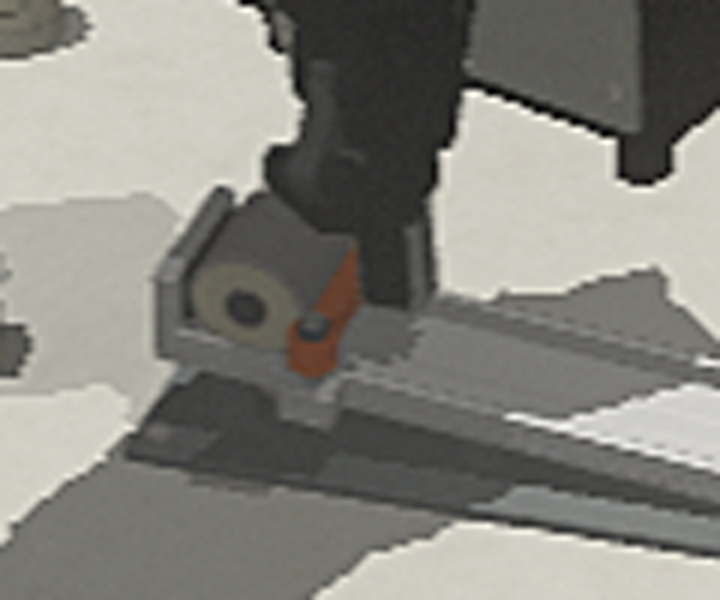

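The bar is nearly square across the gutter (pivot (313,325)). I'll press on a few mm and watch the force for its stop.

```bash
python3 -m inch '[0,-0.1,-0.01,0,0,0,0, 0,-0.2,-0.02,0,0,0,0, 0,-0.2,-0.02,0,0,0,0]'; python3 -c "
from h import *
where()"
```

```text
clock: 13.45
eef_pos: [524.3, -87.7, 50.2]
tool_rot: [-1.569, -0.003, -1.25]
force: [2.0, -6.4, -4.1]
width: 0.3
t 13.45 TCP in channel [35.4 -3.3 19.1] F world [ 2.  -6.4 -4.1] w 0.3
```

The force rises with no movement, so the bar is on its stop. I'll retreat and look.

```bash
python3 -m inch '[0,0.5,0,0,0,0,0, 0,1.2,0,0,0,0,0, 0,2.2,0,0,0,0,0, 0,2.2,-2,0,0,0,0, 0,2.2,-5,0,0,0,0, 0,4,-9,0,0,0,0, 0,8,-12,0,0,0,0, 0,12,-15,0,0,0,0, 0,16,-15,0,0,0,0, 0,20,-15,0,0,0,0, 0,20,-15,0,0,0,0, 0,20,-15,0,0,0,0]'; python3 - <<'E'
from h import *
from cell import imaging
import cv2
where()
d=imaging.get_image('scene')['img'];t=imaging.get_image('top')['img']
cv2.imwrite('pics/full9.png',d[:,:,::-1])
cv2.imwrite('pics/scene9.png',cv2.resize(d[170:270,160:280,::-1],None,fx=6,fy=6,interpolation=cv2.INTER_CUBIC))
cv2.imwrite('pics/top9.png',cv2.resize(t[185:265,180:320,::-1],None,fx=5.6,fy=5.6,interpolation=cv2.INTER_CUBIC))
for P in [(51.5,31,28),(51.5,-32,28),(80,0,40)]: print(P,((proj('top',c2w(P,POSE))-[180,185])*5.6+2.3).round())
E
```

```text
clock: 14.65
eef_pos: [585.9, -276.6, 199.8]
tool_rot: [-1.571, 0.001, -1.251]
force: [0.5, 0.7, 0.5]
width: 0.4
t 14.65 TCP in channel [-143.6   -2.4  191.7] F world [0.5 0.7 0.5] w 0.4
(51.5, 31, 28) [325. 333.]
(51.5, -32, 28) [270. 166.]
(80, 0, 40) [222. 274.]
```

View pics/scene9.png

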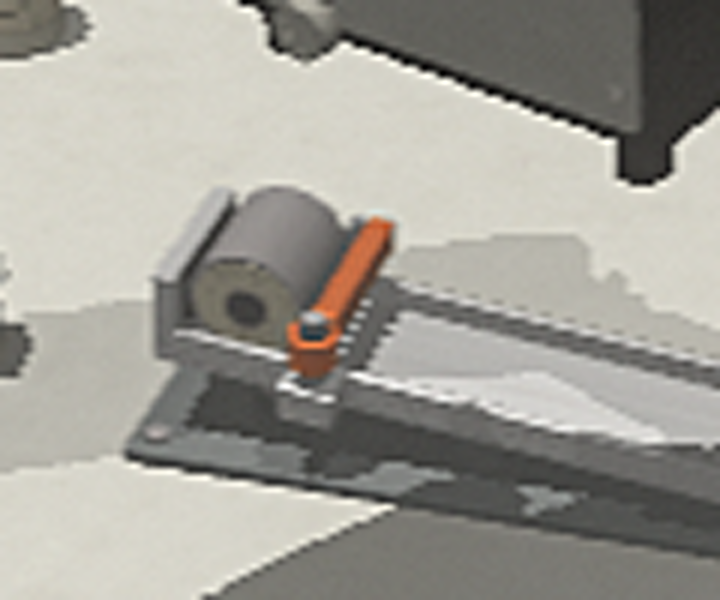

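View pics/top9.png

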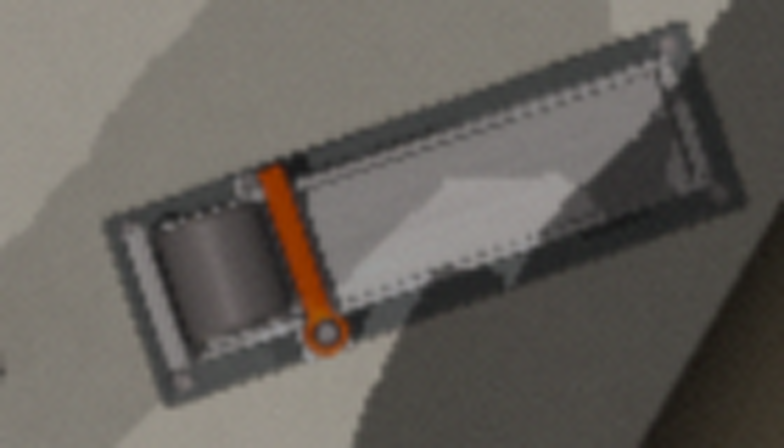

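View pics/full9.png

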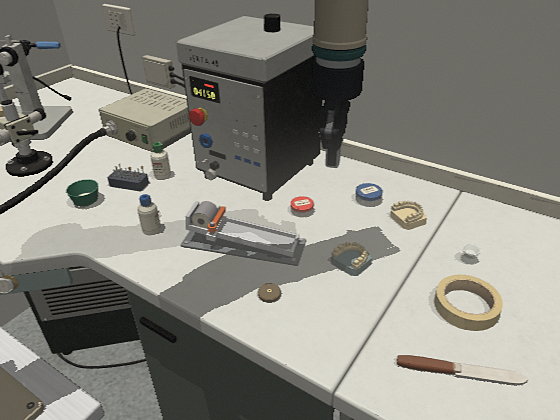

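The top view shows the bar tip at about (272,170), against (270,166) predicted for fully closed. The ring centre is at (222,270), against (222,274) predicted. The bystanders sit at the same pixels as at the start, so I'm handing in.

```bash
python3 -c "
from cell import finish_job
print(finish_job())"
```

```text
the job is handed in; nothing more can be done
None
```

The ring is in the bay against the end stop, the keeper bar is closed behind it, and the job was handed in at about 15 s. `finish_job()` gives no verdict, so what follows is from my own checks.

- **Ring:** I pushed it up the gutter with nearly closed fingertips, and it dropped over the ridge into the bay at about x = 79 mm. Wrist-force readings at the end of each push stayed at about 2 N or less. In the last top view its middle lies within about 1 mm of the seat.
- **Keeper:** I swept the bar round with the shut fingertips until it met its stop. There the force rose to about 8 N with no further movement. The bar tip matches the fully closed position within about 1 mm.
- **Surroundings:** The four bystanders look unmoved in the last picture, judged by eye against the first one. The gripper was about 200 mm above the bench, downhill of the gutter and touching nothing.

No check failed. The one early mismatch came from my first scene-view pick of the pivot pin, which was on the ridge instead and off by about 11 mm. The fit gave it little weight, and the overlay confirmed the gutter's position.

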